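Ready the film roll and hold the feeder's tensioner open

TASK

Roll the white film roll that lies on the grey pressing mat along the mat, without lifting it, until the card pull strip along its side faces straight up, and let go of it there. Then push the film feeder's sprung tensioner arm back past its ratchet click and keep it pressed back, so that the roll can be dropped onto the feeder's spindle: the program finishes while still holding the arm compressed. Leave everything else on the desk where it is.

Things in the scene. Friction and masses are not known exactly. Their poses are not given: they have to be found in the camera images.
- roll_center (a point): centre of the loose film roll lying on the mat: a white cylinder 44 mm in diameter, 140 mm long, with a flat card pull strip 13 mm wide and 1 mm thick along one side. Its y axis runs along the roll, its x axis from the centre out through the strip. The centre lies 28 mm above the desk.
- mat: fixed grey pressing mat, 260 mm (its x) by 200 mm (its y), 6 mm thick, origin at the centre of its underside on the desk. It lies to the robot's left or right, the feeder on the other side.
- feeder: fixed film feeder: grey base plate 190 x 190 mm, 12 mm thick, origin at the centre of its underside, front (-x) to the robot, turned up to 0.25 rad. The arm's vertical pivot is at x 0, y +60 mm. In front of the idler, at x -34, y -40 mm, a short spindle, top 28 mm above the desk, on a 48 mm turntable, top 16 mm. White back plate on the far edge, 57 mm high.
- idler (a point): centre of the rubber idler roller at the free end of the tensioner arm: upright cylinder 26 mm in diameter, 22 to 78 mm above the desk (steel cap to 83 mm); point on its axis, 50 mm up, 100 mm from the pivot, at rest at x 0, y -40 mm of the feeder. Arm: aluminium bar 14 mm wide, 45 to 59 mm up; hub 70 mm high. Axes turn with the arm: -y from pivot to idler.
- tensioner (a joint): arm angle, rad: 0 at rest on its spring, grows as the idler is pushed away from the robot (feeder's +x, counter-clockwise from above), stop at 0.58. Push at the idler: 2 to 3 N to start, 9 N at 0.09 where the pawl climbs its tooth, 3.5 N at 0.2, near 0 at 0.32, click at about 0.35, then 6 N. Let go, it springs back to 0.35 or less. Pressed back past the click means over 0.42, up to the stop.
- roll: the same film roll, same origin and axes, about 160 g. At the start the strip faces level, away from the robot, and the roll's axis is within 0.5 rad of world y: it must roll a quarter turn, 35 mm of travel, towards the robot. It rolls easily and does not slide on the mat.
- pawl (a joint): travel (m) of the small steel pawl slider beside the hub, at x 32 to 80 mm, y 60 mm of the feeder, its knob 61 mm high: 0 at rest, rises to 0.003 as it rides over the tooth (arm at 0.22) and is back at 0 past the click. It follows the arm and need not be touched.
- tape_c (a point): bystander: small roll of paper tape, 40 mm in diameter, 16 mm high, flat near the mat's far left corner; point at its centre.
- spare_roll_c (a point): bystander: another film roll like the first but standing upright on the bare desk, 140 mm high; point at its centre.
- phone_c (a point): bystander: black phone, 150 by 73 by 9 mm, lying in the middle between mat and feeder, nearer the robot; point at its centre.
- knife_c (a point): bystander: black craft knife 125 mm long, 16 mm high, between mat and feeder; point at its middle.
- jar_c (a point): bystander: closed glass jar, 56 mm in diameter, 70 mm high, at the right; point at its centre.
- scissors_c (a point): bystander: scissors with white handles, 185 mm long, flat on the desk at the left; point at the rivet.
- bottle_c (a point): bystander: small white bottle, 48 mm in diameter, 130 mm high, at the far left; point at its centre.
Not all that is in view belongs to the job. Leave any pink or red look-alike of the roll alone.

How it is judged:
On the way, in this order (a step that is already met when the one before it is completed fails the run):
1. the film roll lies still on the mat, let go, with its pull strip facing up (angle between roll_center's own x axis and vertical below 0.4 rad and x of roll_center in the frame of mat between -0.13 and 0.13 m and y of roll_center in the frame of mat between -0.1 and 0.1 m and height (world z) of roll_center below 0.036 m and linear speed of roll below 0.02 m/s and contact force between the fingers and roll below 0.1 N), for 0.2 s.
2. the robot has pushed the tensioner arm back past its click (value of joint tensioner above 0.42 rad and contact force between any of the fingers, the arm and tensioner above 0.5 N), for 0.2 s.
At the end, for the whole second after the job is handed in: The tensioner arm is past 0.42 rad and still, pressed by the gripper with more than 0.5 N; the film roll lies still on the mat, untouched by the fingers, its pull strip within 0.4 rad (23 degrees) of straight up (all of step 1 and all of step 2 and velocity of joint tensioner between -0.1 and 0.1 rad/s); the arm keeps its last pose, push and grip.
It fails at once if the film roll is lifted off the mat (centre more than 48 mm above the desk) (height (world z) of roll_center above 0.048 m).
It fails at once if a bystander is moved more than 25 mm (distance of any of tape_c, spare_roll_c, phone_c, knife_c, jar_c, scissors_c, bottle_c from where it was at the start of the episode above 0.025 m).
It also fails if it takes over 54 s, if anything falls off the work surface, if the arm or the gripper's body presses on something with over 40 N, if the wrist force passes 120 N, or if a joint passes its speed limit or range.

ROBOT

A 7-joint arm with a two-finger parallel gripper is mounted at the origin on the work surface. World frame = base frame: x ahead of the robot, y to its left, z up, the work surface at z = 0. Lengths are in m, angles in rad, forces in N, time in s.
With the tool pointing down it reaches from about 0.425 to 0.875 m from the base axis. Payload 9.9 kg.
Tool frame: the origin (TCP) lies between the finger pads; the fingertips stand 19 mm ahead of it and the grasp point (between the pads) is the TCP; z points along the fingers, y is the direction in which the jaws open and shut (so a half turn about z gives the same grasp; the last joint's range is limited). The gripper opens to 85 mm and grips with 20 to 120 N. Pads are 22 mm wide; open, the fingers measure 114 mm over their backs; the gripper's body (76 mm by 85 mm) begins 54 mm behind the grasp point. The pads swing forward as they close: fully open they stand 13 mm farther back than shut.
Start: joints at [-1.191, 0.576, 0.025, 1.437, -0.015, 1.129, -0.057], TCP at [0.302, 0.604, 0.25] pointing down, gripper open.
Joint ranges: [-2.76, 2.76], [-0.34, 2.15], [-1.52, 1.57], [0.19, 2.46], [-1.09, 4.23], [0.17, 1.99], [-2.82, 2.82]. Speed limits (rad/s): [2.22, 2.22, 3.01, 3.01, 3.14, 3.14, 3.14].

INTERFACE

Orientations are given as a rotation vector (axis times angle).
In Python, from bench import get_obs, read_camera, camera_model, job_done gives the robot as it stands. The module is installed in compiled form; this text tells all that it offers.
- The arm moves only by the tool step_arm, never from a script. Its argument "increments" is a list that holds one entry, the list of rows, each a list of 5 numbers: the gripper's target within -1 to 1 (shut at 1, half-way at 0, fully open at -1), then the shift along the tool's x, y, z in mm, then the turn about the tool's z in rad. A call has 1 to 20 rows; each row shifts and turns the commanded pose from where the row before left it, along the tool's axes as they then stand; what a row does not reach is not made up. A row lasts 1/8 s, in which the tool goes at most 62.5 mm and 10.7 degrees, less where a joint would pass 70% of its speed; a pose out of reach is approached as far as the arm can. A call with a gripper value outside its range is refused whole. The fingers move at their own pace and stop on an object; the grip force is fixed at half the most. Time passes only in rows, so rows that do not move let the fingers close. It gives the time, the measured TCP pose, the force and the opening at its end, in the units of the state.
- get_obs(): the state, without advancing time (a new reading comes with each control period).
- read_camera(name): name is "scene" or "top" or "wrist"; returns the picture (420x560x3 uint8, red, green, blue); there is no depth.
- camera_model(name): a dict with "vfov" (degrees; the focal length in pixels is half the picture's height over the tangent of half this angle, whatever the lens; pixels are square), "cx", "cy" (the principal point, pixels), "rvec" (rotation vector, rad) and "tvec" (3), from world to camera coordinates, as OpenCV has them; the wrist camera has in their place "hand_eye" (4x4, takes a point from camera to tool coordinates, whose origin is the TCP and whose axes are the flange's). Camera axes: x right, y down, z forward; pixel columns grow to the right and rows downward; lengths in m; the calibration is good to about 2 mm. A picture is of the moment at which its call begins: read the wrist's pose just before it. camera_model takes no time and is no camera call.
- job_done(): hands the job in, once; it reports no verdict.
The state is a dict: "t": time; "joints": joint angles; "dq": joint speeds; "joint_torque": joint torques, N m; "eef_pos": TCP position; "tcp_rot": TCP orientation; "contact_force": force on the tool from outside, world axes, zero at the start; "moment": the same for the moment, N m; "grip_width": finger opening in m.
Only numpy, scipy, OpenCV 4.12 (cv2) and the standard library are available. Lean on these libraries where they do the work, as an engineer would, in place of code of your own. Each camera call takes 0.05 s, during which the arm holds its last target. There are 200 camera calls.

## Working session

There is one attempt and no reset: what is moved stays moved. The work goes in short steps, Python scripts to look and compute and a tool call to move; the robot and the scene stay as the last step left them, time stands still between calls to the robot, and variables do not carry over. Pictures are saved under pics/ and viewed, about 8 in all and at most 12, crops included, and the job is handed in when it is done.

Besides the shell and the picture viewer there is one more tool, called after "Call:" as name([rows], argument=value, ...), one row to a line, values as JSON. step_arm: Moves the arm, as the interface text tells. Its arguments: {"type":"object","properties":{"increments":{"type":"array"}},"required":["increments"]}

```bash
mkdir -p pics
cat > h.py <<'E'
import numpy as np,cv2
from bench import *
from scipy.spatial.transform import Rotation as R
def K(m):
    f=210/np.tan(np.radians(m["vfov"])/2); return f,m["cx"],m["cy"]
def ext(name,obs=None):
    m=camera_model(name)
    if name!="wrist": return R.from_rotvec(m["rvec"]).as_matrix(),np.array(m["tvec"])
    o=obs or get_obs(); T=np.eye(4);T[:3,:3]=R.from_rotvec(o["tcp_rot"]).as_matrix();T[:3,3]=o["eef_pos"]
    W=np.linalg.inv(T@np.array(m["hand_eye"])); return W[:3,:3],W[:3,3]
def px2w(name,u,v,z,obs=None):
    f,cx,cy=K(camera_model(name)); Rm,t=ext(name,obs)
    d=Rm.T@np.array([(u-cx)/f,(v-cy)/f,1]); c=-Rm.T@t
    return c+d*(z-c[2])/d[2]
def w2px(name,p,obs=None):
    f,cx,cy=K(camera_model(name)); Rm,t=ext(name,obs); q=Rm@np.array(p)+t
    return np.array([cx+f*q[0]/q[2],cy+f*q[1]/q[2]])
def snap(name,fn):
    o=get_obs(); im=read_camera(name); cv2.imwrite("pics/"+fn,im[:,:,::-1]); return o,im
E
python3 - <<'E'
from h import *
for n in("top","scene"):
    snap(n,n+"0.png"); m=camera_model(n); print(n,m)
a=cv2.imread("pics/top0.png")
print(get_obs())
E
```

```text
top {'vfov': 54.63692346095104, 'cx': 274.9421439523179, 'cy': 208.5306806261865, 'rvec': array([ 2.13072738, -2.12029929,  0.19404223]), 'tvec': array([0.02165757, 0.54020974, 1.03370162])}
scene {'vfov': 44.76578030364249, 'cx': 274.4204230190568, 'cy': 208.14712541233212, 'rvec': array([ 1.00040586,  2.68388282, -0.72238773]), 'tvec': array([ 0.38481355, -0.27550959,  1.65721453])}
{'t': 0.1, 'joints': array([-1.19081043,  0.57645444,  0.02484803,  1.43780155, -0.01499163,
        1.12901232, -0.05650807]), 'dq': array([ 0.0011988 , -0.00238165, -0.00086538,  0.0002306 , -0.00088277,
        0.00042778,  0.00030223]), 'joint_torque': array([ 5.21144088e-03, -7.67313051e+01,  2.25741953e+00, -2.86607033e+01,
        1.58232258e-02,  8.58068786e-03,  6.75733816e-06]), 'eef_pos': array([0.30178128, 0.60336788, 0.24953251]), 'tcp_rot': array([-7.21899080e-01, -3.05725791e+00,  2.30597255e-03]), 'contact_force': array([0.80769504, 0.45835087, 0.91528048]), 'moment': array([-0.01030214, -0.03145191, -0.03149919]), 'grip_width': 0.08549086682512994}
```

View pics/top0.png

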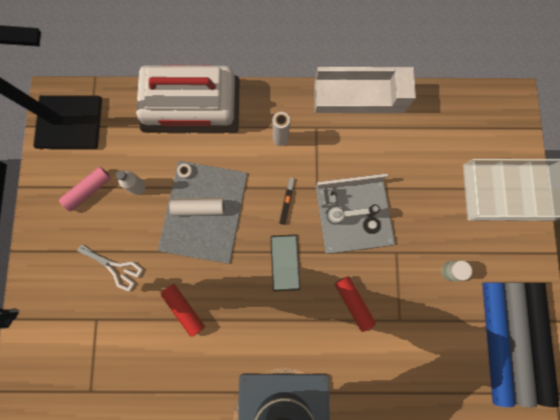

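View pics/scene0.png

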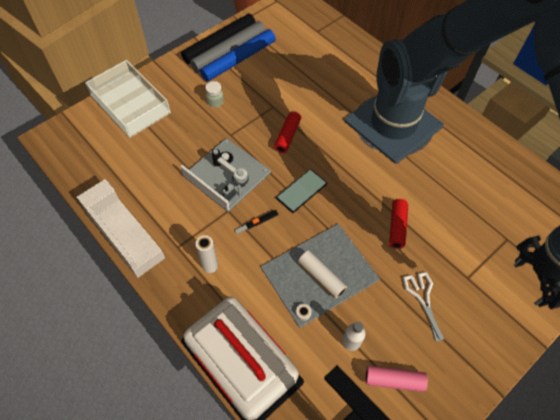

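Top view: the white roll is at (196,207) on the grey mat (203,212). The feeder base is at (355,215), with the phone at (286,263) and the knife at (288,202). The look-alikes are pink at (85,189) and red at (182,310) and (355,304). The upright white roll at (281,128) is the spare. The white roll lying on the mat fits the description, so I'll confirm it in an enlarged crop.

Run:
```python
from h import *
a=cv2.imread("pics/top0.png")
c1=cv2.resize(a[155:270,150:260],None,fx=3.6,fy=3.6,interpolation=cv2.INTER_CUBIC)
c2=cv2.resize(a[155:270,300:410],None,fx=3.6,fy=3.6,interpolation=cv2.INTER_CUBIC)
cv2.imwrite("pics/crop.png",np.hstack([c1,c2]))
g=cv2.cvtColor(a,cv2.COLOR_BGR2RGB).astype(int)
for n,pts,z in(("mat",[(191,163),(247,171),(229,262),(160,250)],.006),("feeder",[(318,183),(386,178),(394,244),(328,253)],.012),("roll ends",[(170,207),(222,207)],.028)):
    print(n,[px2w("top",*p,z)[:2].round(3).tolist() for p in pts])
print(px2w("top",375,210,.083).round(3),px2w("top",336,214,.083).round(3))
```

```text
mat [[0.678, 0.263], [0.655, 0.104], [0.4, 0.148], [0.432, 0.337]]
feeder [[0.62, -0.095], [0.635, -0.286], [0.451, -0.299], [0.425, -0.12]]
roll ends [[0.547, 0.31], [0.548, 0.168]]
[ 0.531 -0.234  0.083] [ 0.52  -0.133  0.083]
```

View pics/crop.png

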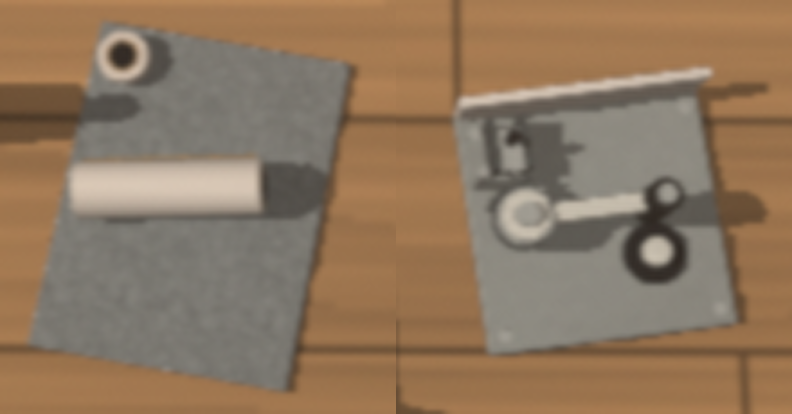

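The crop confirms the white cylinder on the mat, centred near (0.547, 0.239) with its axis about along y. I'll move above it with the jaws along world x and then look with the wrist camera.

Call:
step_arm([
  [[-1,-48,-27,4,0],[-1,-48,-27,4,0],[-1,-48,-27,4,0],[-1,-48,-27,4,0],[-1,-48,-27,4,0],[-1,-48,-27,4,0],[-1,-48,-27,4,0],[-1,-46,-28,2,0],[-1,0,0,0,0.184],[-1,0,0,0,0.184],[-1,0,0,0,0.184],[-1,0,0,0,0.184],[-1,0,0,0,0.184],[-1,0,0,0,0.184],[-1,0,0,0,0]],
])

```text
t: 1.98
eef_pos: [0.5462, 0.2389, 0.2199]
tcp_rot: [2.216, 2.226, -0.001]
contact_force: [0.5, -0.1, -0.3]
grip_width: 0.0855
```

Run:
```python
from h import *
o,im=snap("wrist","w1.png"); print(o["eef_pos"],R.from_rotvec(o["tcp_rot"]).as_matrix().round(3).tolist(),o["joints"].round(2),o["t"],o["contact_force"])
```

```text
[0.54623133 0.23889069 0.21990371] [[-0.004, 1.0, -0.001], [1.0, 0.004, -0.001], [-0.001, -0.001, -1.0]] [-0.72  0.51  0.36  1.7  -0.21  0.97 -0.28] 1.975 [ 0.45469935 -0.11043355 -0.29923375]
```

View pics/w1.png

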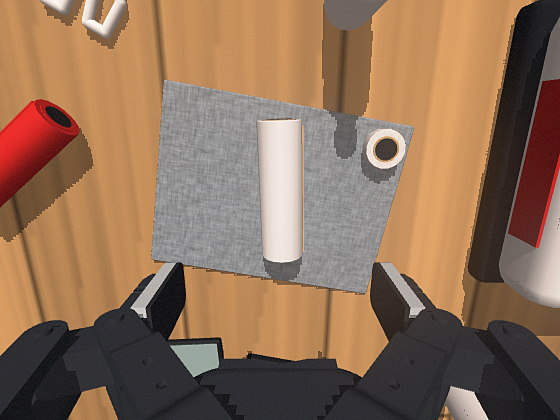

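The wrist view shows the roll's midline running from (279,121) to (282,261). The strip is a thin rim on the right, far side, and the tape is at (386,150).

Run:
```python
from h import *
o=get_obs(); im=cv2.imread("pics/w1.png").astype(int)
br=im.min(2)
pts=[]
for v in range(135,250,8):
    c=np.where(br[v,230:335]>165)[0]+230; pts.append((v,c.min(),c.max()))
print(pts[::4])
P=np.array([[px2w("wrist",l,v,.028,o)[:2],px2w("wrist",r,v,.028,o)[:2]] for v,l,r in pts])
M=P.mean(1); s=np.polyfit(M[:,1],M[:,0],1); print("edges x",P[[0,-1]].round(4).tolist(),"slope dx/dy",s)
a=px2w("wrist",279,121,.04,o);b=px2w("wrist",282,261,.04,o);print(a,b)
```

```text
[(135, np.int64(261), np.int64(300)), (167, np.int64(262), np.int64(321)), (199, np.int64(262), np.int64(299)), (231, np.int64(264), np.int64(299))]
edges x [[[0.5295, 0.2933], [0.5674, 0.2937]], [[0.5321, 0.1755], [0.5687, 0.1758]]] slope dx/dy [-0.01585817  0.55393394]
[0.5467727  0.30687747 0.04      ] [0.5514766  0.16496905 0.04      ]
```

Call:
step_arm([
  [[-1,-3,3,40,-0.025],[-1,0,0,40,0],[-1,0,0,40,0],[-1,0,0,36,0],[-1,0,0,20,0],[-1,0,0,12,0],[-1,0,0,0,0],[-0.3,0,0,0,0],[-0.3,0,0,0,0],[-0.3,0,0,0,0],[-0.3,0,0,0,0]],
])

```text
t: 3.4
eef_pos: [0.5496, 0.2359, 0.0326]
tcp_rot: [2.19, 2.252, 0.001]
contact_force: [0.0, 0.1, 0.2]
grip_width: 0.0557
```

Call:
step_arm([
  [[-0.18,0,0,0,0],[-0.18,0,0,0,0],[-0.18,0,-3,0,0],[-0.18,0,-3,0,0],[-0.18,0,-3,0,0],[-0.18,0,-3,0,0],[-0.18,0,-3,0,0],[-0.18,0,-3,0,0],[-0.18,0,0,0,0]],
])

```text
t: 4.53
eef_pos: [0.5313, 0.2353, 0.0323]
tcp_rot: [-2.19, -2.252, 0.0]
contact_force: [-0.3, 0.7, -0.9]
grip_width: 0.05
```

Run:
```python
from h import *
o,im=snap("wrist","w2.png"); print(o["eef_pos"])
```

```text
[0.53129968 0.23525274 0.03231178]
```

View pics/w2.png

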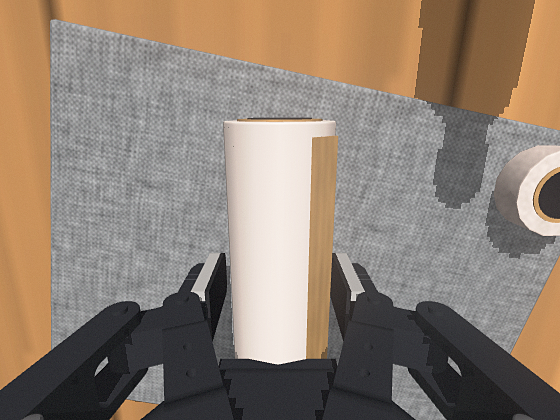

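It rolls: the card strip now shows at columns 311–336, coming up from the far side. I'll continue.

Call:
step_arm([
  [[-0.18,0,-3,0,0],[-0.18,0,-3,0,0],[-0.18,0,-3,0,0],[-0.18,0,-3,0,0],[-0.18,0,-3,0,0],[-0.18,0,-3,0,0],[-0.18,0,0,0,0],[-0.18,0,0,0,0],[-0.18,0,0,0,0]],
])

```text
t: 5.7
eef_pos: [0.5137, 0.2347, 0.0323]
tcp_rot: [2.19, 2.252, 0.0]
contact_force: [-0.2, -0.7, -0.1]
grip_width: 0.0503
```

Run:
```python
from h import *
o,im=snap("wrist","w3.png"); print(o["eef_pos"])
```

```text
[0.5136719  0.23473366 0.03230062]
```

View pics/w3.png

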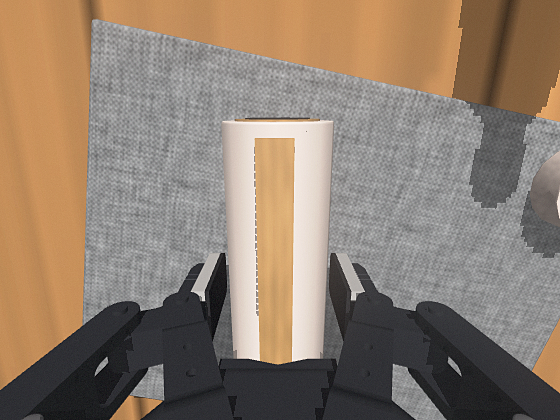

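The strip is centred at column 274.5 against the roll's 278, which is about 0.07 rad off vertical. I'll open the jaws, wait, lift straight up and check.

Call:
step_arm([
  [[-0.4,0,0,0,0],[-0.6,0,0,0,0],[-1,0,0,0,0],[-1,0,0,0,0],[-1,0,0,-6,0],[-1,0,0,-12,0],[-1,0,0,-30,0],[-1,0,0,-50,0],[-1,0,0,-50,0],[-1,0,0,-50,0],[-1,0,0,0,0]],
])

```text
t: 7.12
eef_pos: [0.5154, 0.2351, 0.235]
tcp_rot: [2.189, 2.25, 0.012]
contact_force: [-0.3, -0.2, -0.2]
grip_width: 0.0853
```

Run:
```python
from h import *
o,im=snap("wrist","w4.png"); print(o["eef_pos"]); cv2.imwrite("pics/w4c.png",im[90:310,180:380,::-1])
```

```text
[0.51540816 0.23514955 0.23504396]
```

View pics/w4c.png

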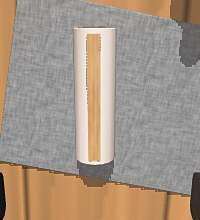

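Call:
step_arm([
  [[1,-58,-6,0,0],[1,-58,-6,0,0],[1,-58,-6,0,0],[1,-58,-6,0,0],[1,-58,-6,0,0],[1,-58,-6,0,0],[1,-58,-6,0,0],[1,-58,-6,0,0],[1,0,0,0,0.185],[1,0,0,0,0.185],[1,0,0,0,0.185],[1,0,0,0,0.185],[1,0,0,0,0.185],[1,0,0,0,0.185],[1,0,0,0,0.185],[1,0,0,0,0.185],[1,0,0,0,0]],
])

```text
t: 9.3
eef_pos: [0.478, -0.23, 0.2293]
tcp_rot: [-3.136, -0.188, 0.004]
contact_force: [-0.4, 0.0, -0.1]
grip_width: -0.0002
```

Run:
```python
from h import *
o,im=snap("wrist","w5.png"); print(o["eef_pos"],o["joints"].round(2)); print(R.from_rotvec(o["tcp_rot"]).as_matrix().round(3).tolist())
```

```text
[ 0.47802061 -0.22996776  0.22932296] [-0.2   0.51  0.86  1.86 -0.46  0.98 -0.58]
[[0.993, 0.12, -0.002], [0.12, -0.993, -0.0], [-0.002, -0.0, -1.0]]
```

View pics/w5.png

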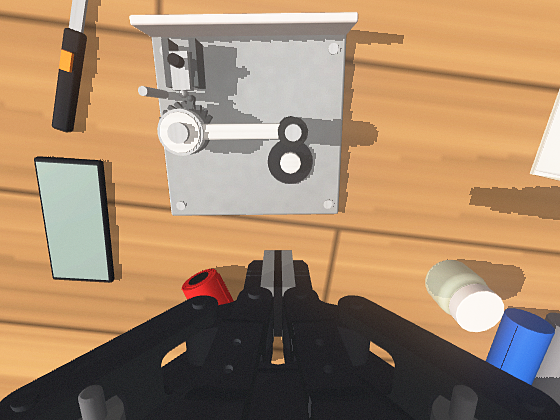

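After release the strip is still up, close to the roll's midline. The feeder view shows the idler cap at (292,131), the hub at (181,131), the spindle at (290,162) and the base's front corners at (172,214) and (336,212).

Run:
```python
from h import *
o=get_obs(); Rt=R.from_rotvec(o["tcp_rot"]).as_matrix()
for n,u,v,z in(("idler",292,131,.083),("hub",181,131,.07),("spindle",290,162,.028),("fl",172,214,.012),("fr",336,212,.012)):
    p=px2w("wrist",u,v,z,o); print(n,p.round(4),"tool mm",(Rt.T@(p-o["eef_pos"])*1000).round(0))
```

```text
idler [ 0.5378 -0.2332  0.083 ] tool mm [ 59.  10. 146.]
hub [ 0.5252 -0.1382  0.07  ] tool mm [ 58. -85. 159.]
spindle [ 0.5043 -0.2382  0.028 ] tool mm [ 25.  11. 201.]
fl [ 0.4272 -0.1147  0.012 ] tool mm [ -36. -121.  218.]
fr [ 0.4527 -0.2982  0.012 ] tool mm [-33.  64. 218.]
```

Call:
step_arm([
  [[1,22,8,0,0],[1,0,0,40,0],[1,0,0,40,0],[1,0,0,40,0],[1,0,0,31,0],[1,0,0,20,0],[1,0,0,0,0],[1,0,0,0,0]],
])

```text
t: 10.35
eef_pos: [0.5015, -0.2361, 0.06]
tcp_rot: [3.136, 0.189, 0.001]
contact_force: [0.7, -0.4, -0.4]
grip_width: -0.0003
```

Run:
```python
from h import *
o,im=snap("wrist","w6.png"); print(o["eef_pos"],o["contact_force"])
```

```text
[ 0.50151638 -0.23608132  0.05996373] [ 0.66308684 -0.43310575 -0.36707765]
```

View pics/w6.png

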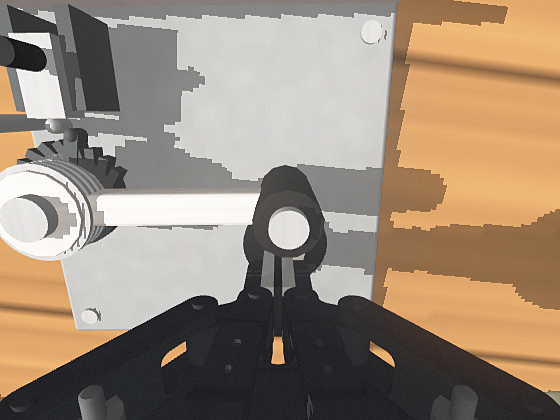

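The closed fingers stand just in front of the idler, whose cap is at (289,229), and the arm is still at rest. I'll push along the arc.

Call:
step_arm([
  [[1,3,0,0,0],[1,3,0,0,0],[1,3,0,0,0],[1,3,0,0,0],[1,3,0,0,0],[1,3,0,0,0],[1,3,0,0,0],[1,3,0,0,0],[1,3,-0.5,0,0],[1,3,-0.5,0,0],[1,3,-0.5,0,0],[1,3,-0.5,0,0],[1,3,-0.5,0,0],[1,3,-1,0,0],[1,3,-1,0,0],[1,3,-1,0,0],[1,3,-1,0,0],[1,3,-1,0,0],[1,3,-1,0,0],[1,0,0,0,0]],
])

```text
t: 12.9
eef_pos: [0.5567, -0.2208, 0.0592]
tcp_rot: [3.136, 0.186, -0.001]
contact_force: [-5.1, -4.2, 0.7]
grip_width: -0.0001
```

Run:
```python
from h import *
o,im=snap("wrist","w7.png"); print(o["eef_pos"],o["contact_force"])
```

```text
[ 0.55667843 -0.2207835   0.05924244] [-5.0868395  -4.17360497  0.70246396]
```

View pics/w7.png

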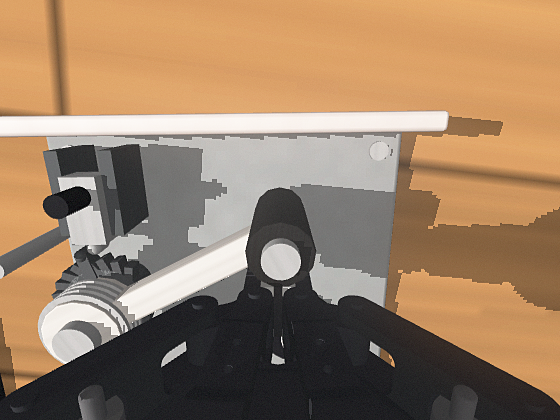

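The arm has swung, with the cap at (281,261) and the hub at (75,343). I'll compute the angle.

Run:
```python
from h import *
o=get_obs()
i=px2w("wrist",281,261,.083,o); 
for h in (px2w("wrist",75,343,.072,o),np.array([.5252,-.1382,0])):
    d=(i-h)[:2]; print(i.round(4),h.round(4),np.linalg.norm(d),np.arctan2(d[1],d[0])-np.arctan2(-.095,.0126))
print(o["contact_force"],o["t"])
```

```text
[ 0.5805 -0.2179  0.083 ] [ 0.5274 -0.1379  0.072 ] 0.09602929173540933 0.4539865959103594
[ 0.5805 -0.2179  0.083 ] [ 0.5252 -0.1382  0.    ] 0.09698720922858504 0.4744824789051215
[-5.15021176 -4.29221854  2.03816411] 12.95
```

The angle is about 0.46 rad with a 6.6 N push. I'll add 4 mm for margin and settle.

Call:
step_arm([
  [[1,2,-1,0,0],[1,2,-1,0,0],[1,0,0,0,0],[1,0,0,0,0],[1,0,0,0,0],[1,0,0,0,0],[1,0,0,0,0]],
])

```text
t: 13.82
eef_pos: [0.5601, -0.2187, 0.0593]
tcp_rot: [3.136, 0.185, -0.002]
contact_force: [-4.6, -4.7, 0.9]
grip_width: -0.0001
```

Run:
```python
from h import *
o,im=snap("wrist","w8.png"); print(o["eef_pos"],o["contact_force"],o["t"])
t=read_camera("top")[:,:,::-1]
cv2.imwrite("pics/top1.png",cv2.resize(t[100:320,60:480],None,fx=1.9,fy=1.9,interpolation=cv2.INTER_CUBIC))
```

```text
[ 0.56006817 -0.21865329  0.05925068] [-4.61040894 -4.73089076  0.89626947] 13.825
```

View pics/w8.png

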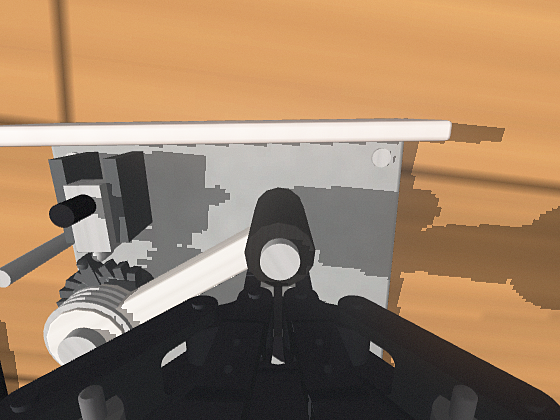

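View pics/top1.png

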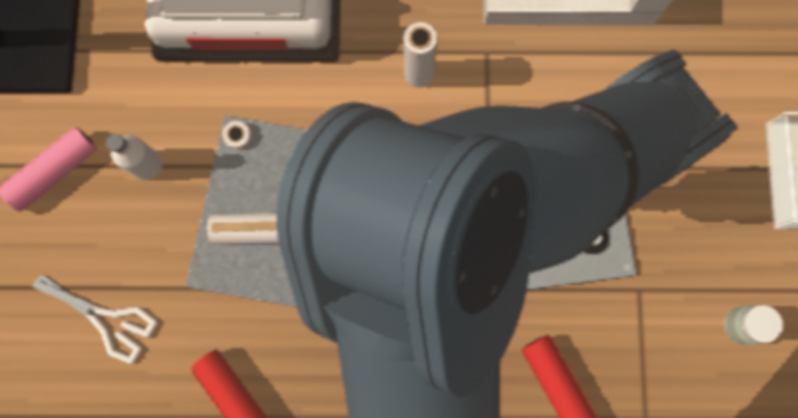

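The roll still lies on the mat with its strip up. The idler is at about 0.50 rad under a steady push of about 6.6 N, and the bystanders in view haven't moved. Handing in.

```bash
python3 -c "
from bench import *
o=get_obs();print(o['contact_force'],o['dq'].round(3));print(job_done())"
```

```text
[-4.58517208 -4.85812025  1.26790336] [0.    0.002 0.001 0.001 0.001 0.001 0.001]
the job is handed in; nothing more can be done
None
```

I rolled the white roll about 35 mm towards the robot between the half-closed jaws, without lifting it, and let go with the card strip facing up. I then pushed the tensioner arm back past its click with the closed fingers, and handed the job in at about 14 s with the gripper still pressing on it. No verdict is reported.

- **Roll:** with the jaws still around it, the strip was about 0.07 rad off vertical (limit 0.4). A picture after release and the last top view both showed it still facing up on the mat.
- **Tensioner:** the last measured angle was about 0.46 rad. After 4 mm more push I estimate 0.50 rad (needed over 0.42, stop at 0.58). The push was steady at about 6.6 N and the robot's joints were still.
- **Bystanders:** the spare roll, tape, bottle, scissors and jar looked unmoved in the last top view. The phone and knife were hidden behind the robot arm there. They were last seen before the push, and the arm did not go near them.

No check failed or disagreed.

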